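Turn the cue-card binder's leaf

ROBOT

A 7-joint arm with a two-finger parallel gripper is mounted at the origin on the work surface. World frame = base frame: x ahead of the robot, y to its left, z up, the work surface at z = 0. Lengths are in m, angles in rad, forces in N, time in s.
With the tool pointing down it reaches from about 0.425 to 0.825 m from the base axis. Payload 3.6 kg.
Tool frame: the origin (TCP) lies at the very end of the fingers, on their centre line; the grasp point (between the pads) lies 19 mm behind it (env.grasp_offset is the distance from the TCP to the grasp point, in m); z points along the fingers, y is the direction in which the jaws open and shut (so a half turn about z gives the same grasp; the last joint's range is limited). The gripper opens to 93 mm and grips with 3 to 60 N. Pads are 15 mm wide; open, the fingers measure 128 mm over their backs; the gripper's body (75 mm by 188 mm) begins 65 mm behind the grasp point.
Start: joints at [1.107, 0.615, -0.013, 1.423, 0.008, 1.103, -0.04], TCP at [0.275, -0.589, 0.219] pointing down, gripper open.
Joint ranges: [-3.12, 3.12], [-0.3, 2.06], [-1.34, 1.32], [0.26, 2.42], [-1.36, 4.5], [0.01, 1.98], [-2.84, 2.84]. Speed limits (rad/s): [2.79, 2.79, 3.14, 3.14, 3.14, 3.14, 3.14].

INTERFACE

Orientations are given as a 3x3 rotation matrix whose columns are the frame's x, y, z axes.
In Python, from plant import env, capture gives the robot as it stands.
- The arm moves only by the shell command python3 -m crank 'ROWS'. ROWS is JSON, a list of rows, each an object of numbers: "grip": the opening in per cent of the stroke, from 0 (shut) to 100 (fully open); "dx", "dy", "dz": the shift along the tool's x, y, z in mm; "twist": the turn about the tool's z in degrees. A call has 1 to 20 rows; each row is the pose to reach, as a shift and turn from the pose commanded when the call began, along the tool's axes at that moment; what a row does not reach only later rows make up. A row lasts 1/12 s, in which the tool goes at most 41.7 mm and 7.16 degrees, less where a joint would pass 70% of its speed; a pose out of reach is approached as far as the arm can. A call with a gripper value outside its range is refused whole. The fingers move at their own pace and stop on an object; the grip force is fixed at half the most. Time passes only in rows, so rows that repeat a pose let the fingers close. It gives the time, the measured TCP pose, the force and the opening at its end, in the units of the state.
- env.sense(): the state, without advancing time (a new reading comes with each control period).
- capture(name): name is "scene" or "top"; returns a dict with "frame" (480x640x3 uint8, red, green, blue), "depth" (480x640 float32, m along the optical axis (not along the pixel's ray), 0 where there is no reading), "fx", "fy", "cx", "cy" (pixels), "extrinsics" (4x4, takes a point from world to camera coordinates). Camera axes: x right, y up, looking along -z (the intrinsics and any distortion apply to the point x, -y, -z); pixel columns grow to the right and rows downward; lengths in m; the calibration is good to about 2 mm. A picture is of the moment at which its call begins.
- env.job_done(): hands the job in, once; it reports no verdict.
The state is a dict: "time_s": time; "q": joint angles; "joint_vel": joint speeds; "effort": joint torques, N m; "tcp_pos": TCP position; "tool_rot": TCP orientation; "wrist_force": force on the tool from outside, world axes, zero at the start; "wrist_torque": the same for the moment, N m; "width": opening from 0.0 (shut) to 1.0 (fully open).
Only numpy, scipy, OpenCV 4.12 (cv2) and the standard library are available. Lean on these libraries where they do the work, as an engineer would, in place of code of your own. Each camera call takes 0.05 s, during which the arm holds its last target.

TASK

Get the announcement cards ready: with the fingertips, push the stiff grey leaf of the small open binder up from the right-hand side, over the ring spine, and down until it lies flat on the left-hand cards. Do it by pushing only: do not lift or shove the binder, do not slam the leaf or force it down, leave the other things on the desk where they are, and finish clear of everything.

Things in the scene. Friction and masses are not known exactly. Their poses are not given: they have to be found in the camera images.
- binder: Small open cue-card ring binder, loose, 0.8 kg: black covers 140 mm (along the spine) by 272 mm, and on either side a sheaf of cards whose top is 30 mm above the desk, 120 mm along the spine, 18 to 122 mm out from it. Origin: centre of its underside, below the spine, on the desk. x axis along the spine away from the robot, y to the left, z up; yaw within 0.5 rad of the robot's.
- leaf (a joint): Angle of the grey leaf about the spine (rad): 0 = flat on the right-hand sheaf (binder's -y side), 1.571 upright, 3.142 = flat on the left-hand sheaf (+y), where it stops. Starts partly raised on the right, 0.4 to 0.75. The hinge is stiff: the leaf (60 g) stays at any angle it is left at; 1 to 1.5 N at its free edge turns it.
- leaf_edge (a point): Middle of the leaf's free edge, 120 mm from the hinge axis, in the leaf's middle plane; moves with the leaf. The leaf: grey 4 mm board, paper on both faces, 115 mm along the spine, from 12 to 120 mm out from the hinge axis; an index tab 35 mm long sticks out 10 mm more, centred 35 mm from this point towards the binder's +x.
- microphone: Desk microphone, bystander, loose: grey base 120 x 100 x 32 mm with a black gooseneck, 190 mm high in all, on the left. Origin: centre of the base's underside.
- pen_cup: Dark pen cup with three pens, bystander, loose: 72 mm across, 95 mm high, the pens up to 150 mm, on the left. Origin: centre of its underside.
- stapler: Black and steel stapler, bystander, loose: 142 x 36 x 53 mm, on the right. Origin: centre of its underside, x axis along it.
- spine (a point): Middle of the leaf's hinge axis, 32 mm above the desk, straight above the binder's origin; the axis runs along the binder's x.

How it is judged:
By the outcome, as a careful person would: the job done as asked, in the order asked, and still so for the second after the job is handed in, with the robot touching nothing.
It also fails if it takes over 45 s, if anything falls off the work surface, if the arm or the gripper's body presses on something with over 40 N, if the wrist force passes 120 N, or if a joint passes its speed limit or range.

## Working session

There is one attempt and no reset: what is moved stays moved. The work goes in short steps, Python scripts to look and compute and a shell command to move; the robot and the scene stay as the last step left them, time stands still between calls to the robot, and variables do not carry over. Pictures are saved under pics/ and viewed, and the job is handed in when it is done.

```bash
ls; mkdir -p pics
cat > h.py <<'E'
import numpy as np, cv2
from plant import env, capture
def world(c,u,v,d=None):
    d=c["depth"][v,u] if d is None else d
    p=np.stack([(u-c["cx"])/c["fx"]*d,-(v-c["cy"])/c["fy"]*d,-d,np.ones_like(d)],0)
    return (np.linalg.inv(c["extrinsics"])@p.reshape(4,-1))[:3].T
def cloud(c):
    v,u=np.mgrid[0:480,0:640]
    return world(c,u.ravel(),v.ravel(),c["depth"].ravel().astype(float)).reshape(480,640,3)
E
python3 - <<'E'
from h import *
for n in("scene","top"):
    c=capture(n); cv2.imwrite(f"pics/{n}0.png",c["frame"][:,:,::-1]); print({k:v for k,v in c.items() if k not in("frame","depth")})
    np.save(f"{n}0.npy",cloud(c)); print((c["depth"]>0).mean())
s=env.sense();print(s)
E
```

```text
pics
{'fx': 465.25375875696807, 'fy': 465.25375875696807, 'cx': 321.0015921964028, 'cy': 236.6397509119654, 'extrinsics': array([[-0.88082708,  0.47342576, -0.0034223 ,  0.52032875],
       [-0.38592628, -0.71380626,  0.58441554,  0.16770372],
       [ 0.27423451,  0.51608979,  0.81144732, -1.44021436],
       [ 0.        ,  0.        ,  0.        ,  1.        ]])}
0.9958040364583334
{'fx': 502.0819181367655, 'fy': 502.0819181367655, 'cx': 318.2727847163628, 'cy': 251.12424150746324, 'extrinsics': array([[ 0.00397208, -0.99998198, -0.00450166, -0.0398873 ],
       [ 0.99753907,  0.00364717,  0.0700179 , -0.562787  ],
       [-0.07000022, -0.0047687 ,  0.99753558, -1.15844383],
       [ 0.        ,  0.        ,  0.        ,  1.        ]])}
0.9960807291666667
{'time_s': 0.1, 'q': array([ 1.10751885,  0.61581718, -0.01262325,  1.42470294,  0.00809997,
        1.10336672, -0.04043456]), 'joint_vel': array([ 3.70498661e-04, -2.51608726e-03, -9.01586884e-05, -6.30567203e-03,
       -9.19795948e-04,  7.68403309e-04,  1.72683136e-03]), 'effort': array([ 6.97166215e-04, -4.60040331e+01,  2.09359014e-01, -1.66243941e+01,
       -6.13387674e-02,  1.69115758e-02,  6.94027244e-05]), 'tcp_pos': array([ 0.27468799, -0.58834824,  0.21761226]), 'tool_rot': array([[ 9.06104261e-01,  4.23053341e-01, -9.69484406e-04],
       [ 4.23054451e-01, -9.06102000e-01,  2.02396325e-03],
       [-2.22073456e-05, -2.24406642e-03, -9.99997482e-01]]), 'wrist_force': array([-0.28894431,  0.72274347, -0.26609586]), 'wrist_torque': array([ 0.01939352,  0.01051699, -0.02721167]), 'width': 1.0010421238212153}
```

View pics/scene0.png

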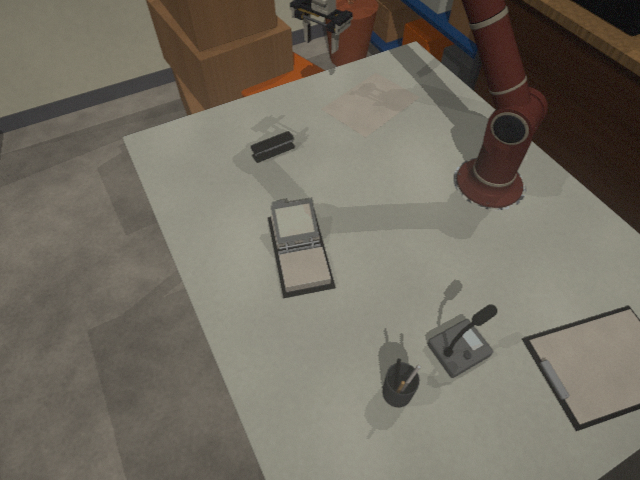

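View pics/top0.png

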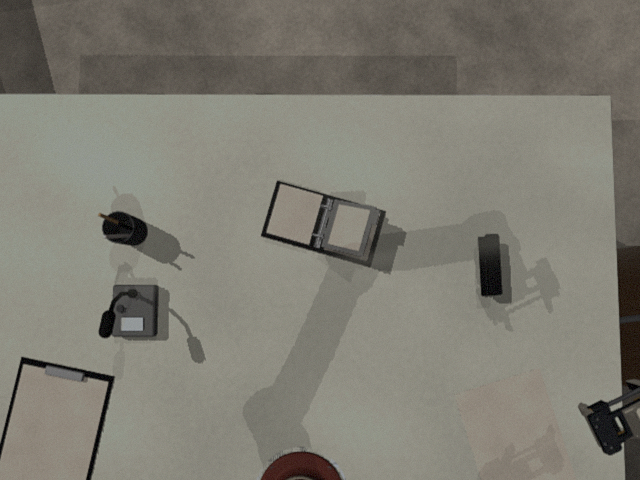

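The top view shows the binder centred near (322,225), with the left cards at (295,214) and the grey leaf at (352,228). The stapler is at (490,265), the microphone at (135,310) and the cup at (125,228).

Run:
```python
from h import *
im=cv2.imread("pics/top0.png"); P=np.load("top0.npy")
big=cv2.resize(im[150:300,230:530],None,fx=2.6,fy=2.6,interpolation=cv2.INTER_CUBIC); cv2.imwrite("pics/crop0.png",big)
for v,u in [(300,300),(400,400),(214,295),(220,285),(228,352),(210,350),(245,345),(228,375),(215,380),(265,490),(230,335)]: print((u,v),P[v,u].round(4),im[v,u])
# left sheaf: ray cast of bright pinkish cards contour
hsv=cv2.cvtColor(im,cv2.COLOR_BGR2HSV)
roi=np.zeros(im.shape[:2],np.uint8); roi[170:280,255:400]=1
dark=((im.max(2)<75)&(roi>0)).astype(np.uint8)
Z=P[:,:,2]
m=((Z>0.022)&(Z<.04)&(roi>0)&(im[:,:,2]>100)).astype(np.uint8)
m=cv2.morphologyEx(m,cv2.MORPH_OPEN,np.ones((3,3)))
cs,_=cv2.findContours(m,0,1); c=max(cs,key=cv2.contourArea); 
pts=np.array([P[p[0,1],p[0,0],:2] for p in c],np.float32)
r=cv2.minAreaRect(pts); print("left sheaf rect",r, cv2.boxPoints(r))
# leaf
m=((Z>0.04)&(Z<.15)&(roi>0)); q=P[m]; print(len(q),q.min(0),q.max(0))
cc=q.mean(0);U,S,V=np.linalg.svd(q-cc);print(cc,S,V)
```

```text
(300, 300) [ 0.4479  0.0054 -0.0051] [127 142 143]
(400, 400) [ 0.2162 -0.2301 -0.0014] [131 141 145]
(295, 214) [0.6488 0.0169 0.0317] [123 133 140]
(285, 220) [0.6349 0.0403 0.0295] [125 136 144]
(352, 228) [ 0.6115 -0.1135  0.0731] [131 144 146]
(350, 210) [ 0.6538 -0.1097  0.063 ] [130 140 143]
(345, 245) [ 0.5735 -0.098   0.0693] [120 131 138]
(375, 228) [ 0.6171 -0.1702  0.027 ] [84 90 95]
(380, 215) [ 0.6511 -0.1848  0.004 ] [43 48 45]
(490, 265) [ 0.5305 -0.4286  0.0519] [20 28 20]
(335, 230) [ 0.6093 -0.076   0.0517] [122 132 140]
left sheaf rect ((0.6495269536972046, 0.01859194040298462), (0.10330887138843536, 0.11997189372777939), 74.3824691772461) [[ 0.57784957 -0.01500634]
 [ 0.6933921  -0.04730451]
 [ 0.72120434  0.05219022]
 [ 0.6056618   0.08448839]]
2244 [ 0.54769761 -0.17246801  0.04000882] [ 0.68057201 -0.02550623  0.09583181]
[ 0.61450423 -0.10739813  0.06662236] [1.61186073 1.52012737 0.11479506] [[-0.59992767  0.74884447 -0.28163585]
 [ 0.79078173  0.50158028 -0.3508297 ]
 [ 0.12145389  0.43318493  0.89308441]]
```

```bash
python3 -m crank --help 2>&1 | head -5; python3 -c "
import numpy as np;print(1)"
```

```text
invalid input: not JSON, or not a number
1
```

Binder origin is about (0.631, -0.049) with yaw about -0.272. The leaf is at about 0.467 rad. I'll shut the fingers and go to a point right of the leaf, staying high.

```bash
cat >> h.py <<'E'
O=np.array([.6307,-.0488]);yb=np.array([.269,.963]);yb/=np.linalg.norm(yb);xb=np.array([yb[1],-yb[0]])
def rep():
    s=env.sense();p=s["tcp_pos"];d=p[:2]-O;R=s["tool_rot"];f=s["wrist_force"]
    print("t",s["time_s"],"along x_b,y_b,z mm",(1e3*np.array([d@xb,d@yb,p[2]])).round(1),"w",round(s["width"],3),"tool x in b",(R[:2,0]@xb).round(3),(R[:2,0]@yb).round(3),"zax",R[:,2].round(3),"F b",np.round([f[:2]@xb,f[:2]@yb,f[2]],2))
def leaf():
    c=capture("top");P=cloud(c).reshape(-1,3);d=P[:,:2]-O;a,b=d@xb,d@yb
    return c,P,a,b
E
python3 -m crank '[{"grip":0,"dx":30,"dy":-15,"dz":0,"twist":-3},{"grip":0,"dx":60,"dy":-30,"dz":2,"twist":-6},{"grip":0,"dx":90,"dy":-45,"dz":4,"twist":-10},{"grip":0,"dx":120,"dy":-60,"dz":6,"twist":-14},{"grip":0,"dx":150,"dy":-75,"dz":8,"twist":-18},{"grip":0,"dx":180,"dy":-90,"dz":10,"twist":-22},{"grip":0,"dx":210,"dy":-105,"dz":12,"twist":-26},{"grip":0,"dx":240,"dy":-120,"dz":14,"twist":-30},{"grip":0,"dx":270,"dy":-135,"dz":17,"twist":-34},{"grip":0,"dx":300,"dy":-150,"dz":17,"twist":-38},{"grip":0,"dx":330,"dy":-165,"dz":17,"twist":-42},{"grip":0,"dx":360,"dy":-180,"dz":17,"twist":-46},{"grip":0,"dx":390,"dy":-194,"dz":17,"twist":-49},{"grip":0,"dx":420,"dy":-209,"dz":17,"twist":-49.4},{"grip":0,"dx":435,"dy":-216,"dz":17,"twist":-49.4},{"grip":0,"dx":443,"dy":-220,"dz":17,"twist":-49.4},{"grip":0,"dx":443,"dy":-220,"dz":17,"twist":-49.4},{"grip":0,"dx":443,"dy":-220,"dz":17,"twist":-49.4}]'
python3 - <<'E'
from h import *
rep()
c=capture("scene");cv2.imwrite("pics/s1.png",c["frame"][120:340,180:440,::-1].repeat(2,0).repeat(2,1))
E
```

```text
time_s: 1.6
tcp_pos: [0.5824, -0.2033, 0.2012]
tool_rot: [[0.269, 0.963, -0.002], [0.963, -0.269, -0.001], [-0.001, -0.001, -1.0]]
wrist_force: [0.4, -0.4, -0.2]
width: 0.004
t 1.6 along x_b,y_b,z mm [  -4.9 -161.8  201.2] w 0.004 tool x in b 0.0 1.0 zax [-0.002 -0.001 -1.   ] F b [ 0.48 -0.27 -0.16]
```

View pics/s1.png

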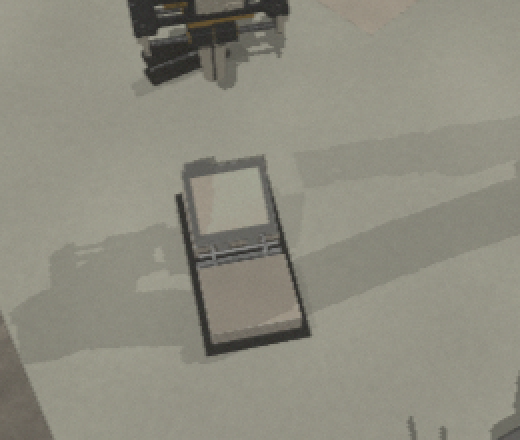

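The arm is to the right of the leaf with the fingers shut (tips at the upper middle of the crop), and the binder is undisturbed. Next I descend beside the free edge.

```bash
python3 -m crank '[{"grip":0,"dz":20},{"grip":0,"dz":45},{"grip":0,"dz":70},{"grip":0,"dz":95},{"grip":0,"dz":115},{"grip":0,"dz":135},{"grip":0,"dz":148},{"grip":0,"dz":156},{"grip":0,"dz":156},{"grip":0,"dz":156}]'
python3 - <<'E'
from h import *
rep()
c=capture("scene");cv2.imwrite("pics/s2.png",c["frame"][120:340,180:440,::-1].repeat(2,0).repeat(2,1))
c=capture("top");cv2.imwrite("pics/t2.png",c["frame"][150:300,230:450,::-1].repeat(3,0).repeat(3,1))
E
```

```text
t 1.65 along x_b,y_b,z mm [  -5.  -162.9  201.3] w 0.005 tool x in b 0.002 1.0 zax [-0.002 -0.002 -1.   ] F b [-0.83  0.02  0.67]validation failed for argument at $[0]...
```

View pics/s2.png

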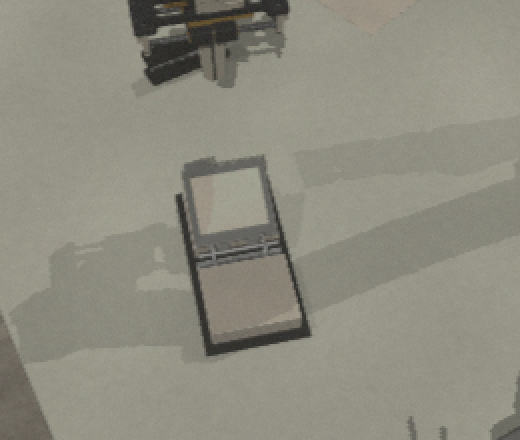

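View pics/t2.png

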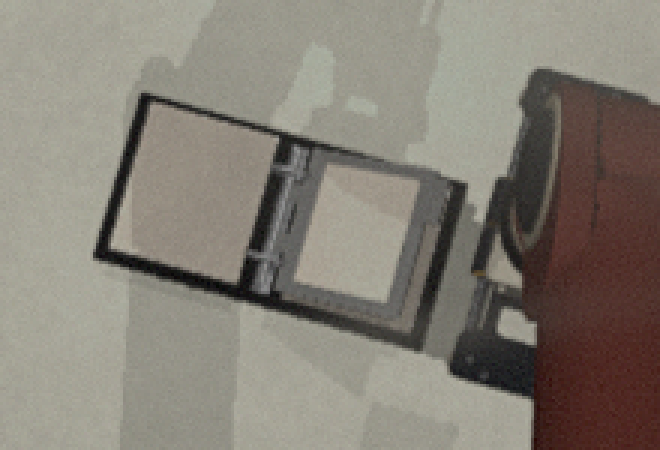

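The call was refused because each row needs every key, and nothing moved. I'm resending the rows in full.

```bash
python3 -m crank '[{"grip":0,"dx":0,"dy":0,"dz":20,"twist":0},{"grip":0,"dx":0,"dy":0,"dz":45,"twist":0},{"grip":0,"dx":0,"dy":0,"dz":70,"twist":0},{"grip":0,"dx":0,"dy":0,"dz":95,"twist":0},{"grip":0,"dx":0,"dy":0,"dz":115,"twist":0},{"grip":0,"dx":0,"dy":0,"dz":135,"twist":0},{"grip":0,"dx":0,"dy":0,"dz":148,"twist":0},{"grip":0,"dx":0,"dy":0,"dz":156,"twist":0},{"grip":0,"dx":0,"dy":0,"dz":156,"twist":0},{"grip":0,"dx":0,"dy":0,"dz":156,"twist":0}]'
python3 - <<'E'
from h import *
rep()
c=capture("scene");cv2.imwrite("pics/s3.png",c["frame"][120:340,180:440,::-1].repeat(2,0).repeat(2,1))
c=capture("top");cv2.imwrite("pics/t3.png",c["frame"][150:300,230:450,::-1].repeat(3,0).repeat(3,1))
E
```

```text
time_s: 2.58
tcp_pos: [0.5831, -0.2031, 0.0459]
tool_rot: [[0.27, 0.963, 0.0], [0.963, -0.27, -0.0], [-0.0, 0.0, -1.0]]
wrist_force: [0.0, 0.4, 0.4]
width: 0.006
t 2.5833 along x_b,y_b,z mm [  -4.3 -161.4   45.9] w 0.006 tool x in b 0.001 1.0 zax [ 0. -0. -1.] F b [-0.07  0.39  0.42]
```

View pics/s3.png

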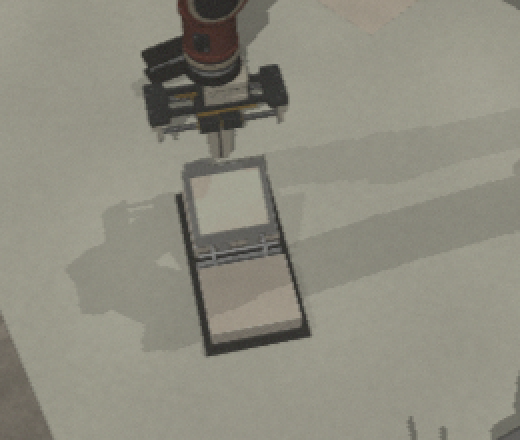

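View pics/t3.png

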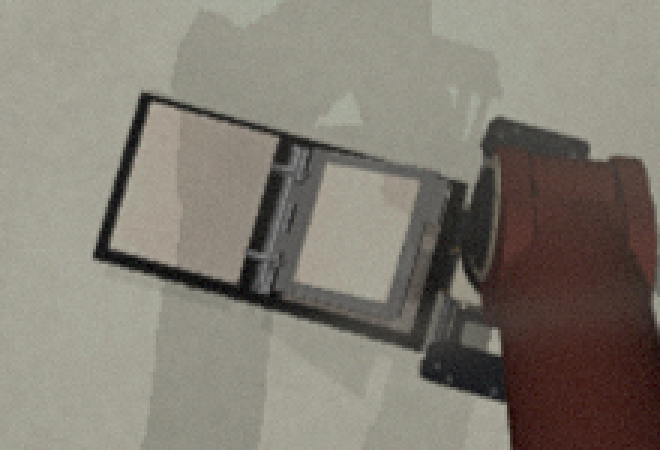

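```bash
python3 -m crank '[{"grip":0,"dx":12,"dy":0,"dz":0,"twist":0},{"grip":0,"dx":24,"dy":0,"dz":0,"twist":0},{"grip":0,"dx":32,"dy":0,"dz":0,"twist":0},{"grip":0,"dx":36,"dy":0,"dz":-1,"twist":0},{"grip":0,"dx":39,"dy":0,"dz":-3,"twist":0},{"grip":0,"dx":42,"dy":0,"dz":-6,"twist":0},{"grip":0,"dx":44,"dy":0,"dz":-9,"twist":0},{"grip":0,"dx":46,"dy":0,"dz":-12,"twist":0},{"grip":0,"dx":48.5,"dy":0,"dz":-17,"twist":0},{"grip":0,"dx":51.5,"dy":0,"dz":-22,"twist":0},{"grip":0,"dx":54.5,"dy":0,"dz":-28,"twist":0},{"grip":0,"dx":58,"dy":0,"dz":-33,"twist":0},{"grip":0,"dx":62,"dy":0,"dz":-38,"twist":0}]'
python3 - <<'E'
from h import *
rep()
c=capture("scene");cv2.imwrite("pics/s4.png",c["frame"][120:340,180:440,::-1].repeat(2,0).repeat(2,1))
c=capture("top");cv2.imwrite("pics/t4.png",c["frame"][150:300,230:450,::-1].repeat(3,0).repeat(3,1))
E
```

```text
time_s: 3.77
tcp_pos: [0.6, -0.1423, 0.0844]
tool_rot: [[0.269, 0.963, 0.0], [0.963, -0.269, -0.0], [-0.0, 0.0, -1.0]]
wrist_force: [-0.8, -1.0, -0.5]
width: 0.008
t 3.7667 along x_b,y_b,z mm [ -4.4 -98.3  84.4] w 0.008 tool x in b -0.0 1.0 zax [ 0. -0. -1.] F b [-0.5  -1.2  -0.46]
```

View pics/s4.png

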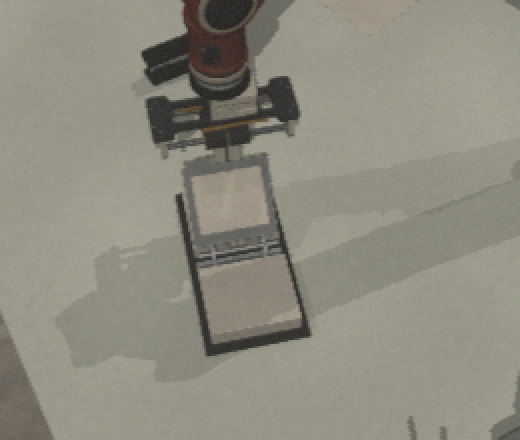

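View pics/t4.png

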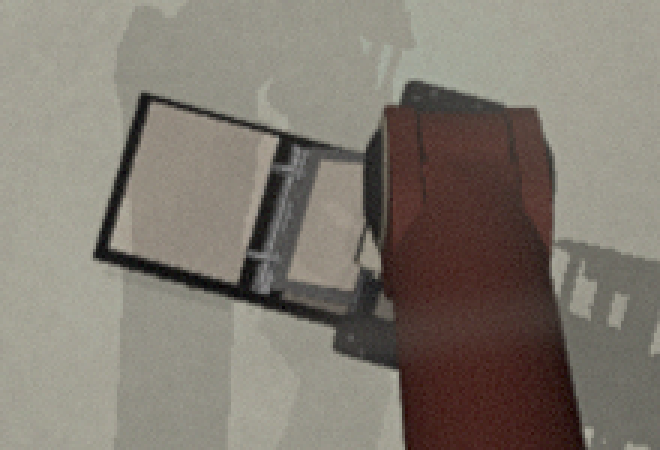

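Contact is made: the fingers are behind the raised leaf and the force is about 1.2 N. The binder's corner is still at (100,255) in the crop. I'm adding a leaf-angle measure.

```bash
cat >> h.py <<'E'
def angle(tag=None):
    # leaf points from the scene view: inside the leaf's span along the spine, 20..115 mm from the hinge
    c=capture("scene");P=cloud(c);d=P[:,:,:2]-O;a=d@xb;b=d@yb;z=P[:,:,2]-.032
    r=np.hypot(b,z);t=np.arctan2(z,-b)
    m=(np.abs(a)<.05)&(r>.03)&(r<.112)&(z>.008)
    tt=t[m]
    h,e=np.histogram(tt,np.arange(0,3.2,.04));k=h.argmax();sel=np.abs(tt-e[k]-.02)<.08
    print("leaf angle ~",np.median(tt[sel]).round(3),"n",sel.sum(),"of",m.sum())
    # left-sheaf check of binder
    m=(P[:,:,2]>.024)&(P[:,:,2]<.037)&(a>-.09)&(a<.09)&(b>.0)&(b<.16)&(c["frame"].min(2)>95)
    if m.sum()>50:
        R=cv2.minAreaRect(np.c_[a[m],b[m]].astype(np.float32)*1000);print("sheaf rect (b frame)",R,m.sum())
    if tag:cv2.imwrite(f"pics/s{tag}.png",c["frame"][120:340,180:440,::-1].repeat(2,0).repeat(2,1))
E
python3 - <<'E'
from h import *
angle()
P=np.load("scene0.npy")
d=P[:,:,:2]-O;a=d@xb;b=d@yb
m=(P[:,:,2]>.04)&(P[:,:,2]<.12)&(abs(a)<.05)&(b<0)&(b>-.12);print(np.median(np.arctan2(P[:,:,2][m]-.032,-b[m])))
E
```

```text
leaf angle ~ 0.794 n 1016 of 1124
sheaf rect (b frame) ((0.644195556640625, 61.96001052856445), (123.78777313232422, 119.38851928710938), 89.88806915283203) 1566
0.516794518088613
```

```bash
python3 -m crank '[{"grip":0,"dx":3.5,"dy":0,"dz":-4,"twist":0},{"grip":0,"dx":7,"dy":0,"dz":-8,"twist":0},{"grip":0,"dx":11.5,"dy":0,"dz":-12,"twist":0},{"grip":0,"dx":16,"dy":0,"dz":-15.5,"twist":0},{"grip":0,"dx":21,"dy":0,"dz":-19,"twist":0},{"grip":0,"dx":26,"dy":0,"dz":-22,"twist":0},{"grip":0,"dx":31.5,"dy":0,"dz":-25,"twist":0},{"grip":0,"dx":37,"dy":0,"dz":-27,"twist":0},{"grip":0,"dx":42.5,"dy":0,"dz":-29.5,"twist":0},{"grip":0,"dx":48,"dy":0,"dz":-31,"twist":0},{"grip":0,"dx":54,"dy":0,"dz":-33,"twist":0},{"grip":0,"dx":60,"dy":0,"dz":-34,"twist":0},{"grip":0,"dx":66,"dy":0,"dz":-35,"twist":0},{"grip":0,"dx":72,"dy":0,"dz":-36,"twist":0}]'
python3 - <<'E'
from h import *
rep();angle(5)
E
```

```text
time_s: 5.08
tcp_pos: [0.6196, -0.0722, 0.1197]
tool_rot: [[0.268, 0.963, 0.0], [0.963, -0.268, 0.0], [0.0, 0.0, -1.0]]
wrist_force: [-0.1, -0.1, 0.1]
width: 0.005
t 5.0833 along x_b,y_b,z mm [ -4.4 -25.5 119.7] w 0.005 tool x in b -0.001 1.0 zax [ 0.  0. -1.] F b [-0.09 -0.14  0.1 ]
leaf angle ~ 1.468 n 810 of 829
sheaf rect (b frame) ((0.7366447448730469, 61.598793029785156), (123.11138916015625, 119.34516906738281), 89.48592376708984) 1574
```

View pics/s5.png

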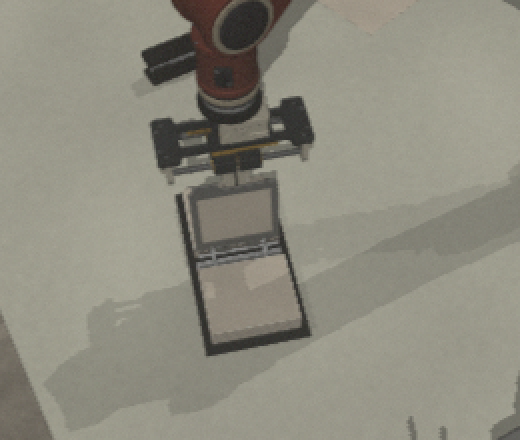

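```bash
python3 -m crank '[{"grip":0,"dx":5,"dy":0,"dz":0,"twist":0},{"grip":0,"dx":10,"dy":0,"dz":0,"twist":0},{"grip":0,"dx":15.5,"dy":0,"dz":0,"twist":0},{"grip":0,"dx":21,"dy":0,"dz":0,"twist":0},{"grip":0,"dx":26.5,"dy":0,"dz":0,"twist":0},{"grip":0,"dx":31,"dy":0,"dz":0.5,"twist":0},{"grip":0,"dx":35.5,"dy":0,"dz":1.5,"twist":0},{"grip":0,"dx":40,"dy":0,"dz":2.5,"twist":0},{"grip":0,"dx":44,"dy":0,"dz":4,"twist":0},{"grip":0,"dx":48,"dy":0,"dz":5.5,"twist":0},{"grip":0,"dx":52,"dy":0,"dz":7,"twist":0},{"grip":0,"dx":56,"dy":0,"dz":8.5,"twist":0},{"grip":0,"dx":60,"dy":0,"dz":10.5,"twist":0}]'
python3 - <<'E'
from h import *
rep();angle(6)
E
```

```text
time_s: 6.22
tcp_pos: [0.6354, -0.015, 0.109]
tool_rot: [[0.269, 0.963, -0.0], [0.963, -0.269, -0.0], [-0.0, -0.0, -1.0]]
wrist_force: [-0.9, -0.5, 0.1]
width: 0.005
t 6.2167 along x_b,y_b,z mm [ -4.6  33.8 109. ] w 0.005 tool x in b -0.001 1.0 zax [-0. -0. -1.] F b [-0.7  -0.7   0.09]
leaf angle ~ 2.117 n 105 of 157
sheaf rect (b frame) ((0.8775177001953125, 62.377498626708984), (121.620849609375, 119.30010223388672), 89.34597778320312) 1561
```

View pics/s6.png

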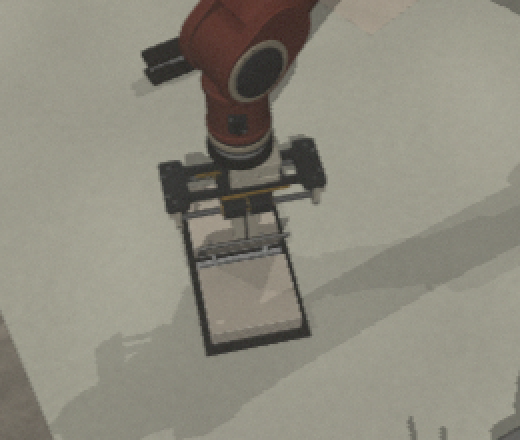

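The leaf is now past upright at about 2.1 rad, seen nearly edge-on. The binder outline hasn't moved.

```bash
python3 -m crank '[{"grip":0,"dx":4,"dy":0,"dz":2,"twist":0},{"grip":0,"dx":7.5,"dy":0,"dz":4.5,"twist":0},{"grip":0,"dx":11,"dy":0,"dz":7,"twist":0},{"grip":0,"dx":14.5,"dy":0,"dz":10,"twist":0},{"grip":0,"dx":17.5,"dy":0,"dz":13,"twist":0},{"grip":0,"dx":21,"dy":0,"dz":16,"twist":0},{"grip":0,"dx":24,"dy":0,"dz":19.5,"twist":0},{"grip":0,"dx":26.5,"dy":0,"dz":22.5,"twist":0},{"grip":0,"dx":29,"dy":0,"dz":26,"twist":0},{"grip":0,"dx":31.5,"dy":0,"dz":30,"twist":0},{"grip":0,"dx":34,"dy":0,"dz":34,"twist":0},{"grip":0,"dx":36,"dy":0,"dz":37.5,"twist":0},{"grip":0,"dx":38,"dy":0,"dz":41.5,"twist":0},{"grip":0,"dx":39.5,"dy":0,"dz":45.5,"twist":0},{"grip":0,"dx":41,"dy":0,"dz":50,"twist":0}]'
python3 - <<'E'
from h import *
rep();angle(7)
E
```

```text
time_s: 7.52
tcp_pos: [0.6466, 0.0245, 0.0589]
tool_rot: [[0.268, 0.963, 0.0], [0.963, -0.268, 0.0], [0.0, 0.0, -1.0]]
wrist_force: [0.6, -0.9, 0.8]
width: 0.006
t 7.5167 along x_b,y_b,z mm [-4.4 74.8 58.9] w 0.006 tool x in b -0.001 1.0 zax [ 0.  0. -1.] F b [ 0.78 -0.7   0.82]
leaf angle ~ 2.817 n 568 of 689
sheaf rect (b frame) ((0.8329734802246094, 61.89539337158203), (123.22483825683594, 118.8504867553711), 89.72756958007812) 448
```

View pics/s7.png

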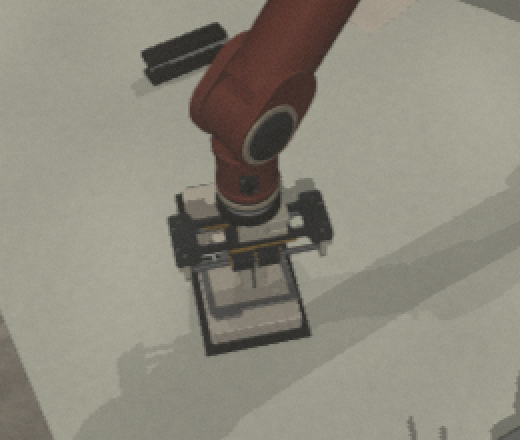

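```bash
python3 -m crank '[{"grip":0,"dx":1,"dy":0,"dz":3,"twist":0},{"grip":0,"dx":1.5,"dy":0,"dz":6,"twist":0},{"grip":0,"dx":2,"dy":0,"dz":9,"twist":0},{"grip":0,"dx":2.5,"dy":0,"dz":12,"twist":0},{"grip":0,"dx":3,"dy":0,"dz":15,"twist":0},{"grip":0,"dx":3.5,"dy":0,"dz":18,"twist":0},{"grip":0,"dx":3.5,"dy":0,"dz":20,"twist":0},{"grip":0,"dx":4,"dy":0,"dz":22,"twist":0},{"grip":0,"dx":4,"dy":0,"dz":22,"twist":0}]'
python3 - <<'E'
from h import *
rep();angle(8)
E
python3 -m crank '[{"grip":0,"dx":0,"dy":0,"dz":0.5,"twist":0},{"grip":0,"dx":0,"dy":0,"dz":1,"twist":0},{"grip":0,"dx":0,"dy":0,"dz":1,"twist":0}]'
```

```text
time_s: 8.32
tcp_pos: [0.6473, 0.0279, 0.0367]
tool_rot: [[0.268, 0.963, -0.001], [0.963, -0.268, -0.0], [-0.0, -0.0, -1.0]]
wrist_force: [-0.0, 0.3, 0.4]
width: 0.003
t 8.3167 along x_b,y_b,z mm [-4.6 78.3 36.7] w 0.003 tool x in b -0.001 1.0 zax [-0.001 -0.    -1.   ] F b [-0.11  0.28  0.41]
leaf angle ~ 3.038 n 63 of 166
sheaf rect (b frame) ((1.6423797607421875, 62.0044059753418), (117.5763931274414, 122.48958587646484), 0.250827431678772) 396
time_s: 8.62
tcp_pos: [0.6476, 0.0279, 0.0362]
tool_rot: [[0.268, 0.963, 0.0], [0.963, -0.268, -0.0], [-0.0, 0.0, -1.0]]
wrist_force: [-0.5, -0.4, 0.0]
width: 0.01
```

```bash
python3 -m crank '[{"grip":0,"dx":0,"dy":0,"dz":0.5,"twist":0},{"grip":0,"dx":0,"dy":0,"dz":1,"twist":0},{"grip":0,"dx":0,"dy":0,"dz":1,"twist":0}]'
```

```text
time_s: 8.87
tcp_pos: [0.6476, 0.0279, 0.0352]
tool_rot: [[0.269, 0.963, 0.0], [0.963, -0.269, -0.0], [0.0, 0.0, -1.0]]
wrist_force: [-0.4, -0.1, 0.0]
width: 0.005
```

Run:
```python
from h import *
for i in range(4): rep();capture("top")
```

```text
t 8.8667 along x_b,y_b,z mm [-4.4 78.4 35.2] w 0.005 tool x in b -0.001 1.0 zax [ 0. -0. -1.] F b [-0.35 -0.19  0.  ]
t 8.9167 along x_b,y_b,z mm [-4.4 78.5 35.2] w 0.008 tool x in b -0.001 1.0 zax [ 0.  0. -1.] F b [-0.12  0.41  0.75]
t 8.9667 along x_b,y_b,z mm [-4.5 78.5 35.2] w 0.004 tool x in b -0.001 1.0 zax [ 0.  0. -1.] F b [ 0.62  0.   -0.35]
t 9.0167 along x_b,y_b,z mm [-4.5 78.6 35.2] w 0.003 tool x in b -0.001 1.0 zax [ 0.  0. -1.] F b [0.51 0.04 0.92]
```

```bash
python3 -m crank '[{"grip":0,"dx":0,"dy":0,"dz":0.4,"twist":0},{"grip":0,"dx":0,"dy":0,"dz":0.8,"twist":0},{"grip":0,"dx":0,"dy":0,"dz":0.8,"twist":0}]'
python3 - <<'E'
from h import *
for i in range(4): rep();capture("top")
E
```

```text
time_s: 9.32
tcp_pos: [0.6475, 0.028, 0.0345]
tool_rot: [[0.268, 0.963, 0.0], [0.963, -0.268, 0.0], [0.0, 0.0, -1.0]]
wrist_force: [0.7, -0.2, 0.6]
width: 0.003
t 9.3167 along x_b,y_b,z mm [-4.5 78.5 34.5] w 0.003 tool x in b -0.001 1.0 zax [ 0.  0. -1.] F b [ 0.73 -0.04  0.58]
t 9.3667 along x_b,y_b,z mm [-4.5 78.5 34.5] w 0.007 tool x in b -0.001 1.0 zax [ 0.  0. -1.] F b [0.08 0.13 0.54]
t 9.4167 along x_b,y_b,z mm [-4.5 78.6 34.4] w 0.003 tool x in b -0.001 1.0 zax [ 0.  0. -1.] F b [ 0.19 -0.09  1.5 ]
t 9.4667 along x_b,y_b,z mm [-4.5 78.5 34.4] w 0.004 tool x in b -0.001 1.0 zax [ 0.  0. -1.] F b [0.12 1.05 0.15]
```

```bash
python3 -m crank '[{"grip":0,"dx":0,"dy":0,"dz":0.4,"twist":0},{"grip":0,"dx":0,"dy":0,"dz":0.6,"twist":0},{"grip":0,"dx":0,"dy":0,"dz":0.6,"twist":0}]'
python3 - <<'E'
from h import *
for i in range(5): rep();capture("top")
E
```

```text
time_s: 9.77
tcp_pos: [0.6476, 0.0281, 0.0344]
tool_rot: [[0.268, 0.963, 0.0], [0.963, -0.268, -0.0], [0.0, 0.0, -1.0]]
wrist_force: [-2.3, -0.0, 4.8]
width: 0.003
t 9.7667 along x_b,y_b,z mm [-4.4 78.6 34.4] w 0.003 tool x in b -0.001 1.0 zax [ 0. -0. -1.] F b [-2.17 -0.62  4.8 ]
t 9.8167 along x_b,y_b,z mm [-4.5 78.6 34.4] w 0.005 tool x in b -0.001 1.0 zax [ 0.  0. -1.] F b [-0.4  -0.72  5.2 ]
t 9.8667 along x_b,y_b,z mm [-4.4 78.6 34.4] w 0.007 tool x in b -0.001 1.0 zax [ 0. -0. -1.] F b [-1.7  -1.38  5.42]
t 9.9167 along x_b,y_b,z mm [-4.4 78.6 34.4] w 0.008 tool x in b -0.001 1.0 zax [ 0. -0. -1.] F b [-0.55 -0.16  4.85]
t 9.9667 along x_b,y_b,z mm [-4.4 78.6 34.4] w 0.001 tool x in b -0.001 1.0 zax [ 0.  0. -1.] F b [-0.63 -0.95  5.13]
```

The leaf has met the stop, with a steady force of about 5 N. I'm lifting straight off and backing away to look.

```bash
python3 -m crank '[{"grip":0,"dx":0,"dy":0,"dz":-4,"twist":0},{"grip":0,"dx":0,"dy":0,"dz":-15,"twist":0},{"grip":0,"dx":0,"dy":0,"dz":-35,"twist":0},{"grip":0,"dx":0,"dy":0,"dz":-60,"twist":0},{"grip":0,"dx":0,"dy":0,"dz":-90,"twist":0},{"grip":0,"dx":0,"dy":0,"dz":-120,"twist":0},{"grip":0,"dx":0,"dy":0,"dz":-150,"twist":0},{"grip":0,"dx":-10,"dy":0,"dz":-175,"twist":0},{"grip":0,"dx":-40,"dy":0,"dz":-185,"twist":0},{"grip":0,"dx":-70,"dy":0,"dz":-190,"twist":0},{"grip":0,"dx":-100,"dy":0,"dz":-190,"twist":0},{"grip":0,"dx":-130,"dy":0,"dz":-190,"twist":0},{"grip":0,"dx":-160,"dy":0,"dz":-190,"twist":0},{"grip":0,"dx":-190,"dy":0,"dz":-190,"twist":0},{"grip":0,"dx":-220,"dy":0,"dz":-190,"twist":0},{"grip":0,"dx":-240,"dy":0,"dz":-190,"twist":0},{"grip":0,"dx":-255,"dy":0,"dz":-190,"twist":0},{"grip":0,"dx":-260,"dy":0,"dz":-190,"twist":0},{"grip":0,"dx":-260,"dy":0,"dz":-190,"twist":0},{"grip":0,"dx":-260,"dy":0,"dz":-190,"twist":0}]'
python3 - <<'E'
from h import *
rep();angle(9)
c=capture("top");cv2.imwrite("pics/t9.png",c["frame"][:,:,::-1]);P=cloud(c);im=c["frame"]
c2=capture("scene");P2=cloud(c2)
def st(P,n):
    d=P[:,:,:2]-O;a=d@xb;b=d@yb;z=P[:,:,2]
    for lo,hi in((.02,.045),(.045,.07),(.07,.095),(.095,.115)):
        for s in(-1,1):
            m=(abs(a)<.045)&(s*b>lo)&(s*b<hi);print(n,"L" if s>0 else "R",lo,np.median(z[m]).round(4))
    m=(abs(a)<.05)&(b>.03)&(b<.113)&(z<.15)
    A=np.c_[a[m],b[m],np.ones(m.sum())];k=np.linalg.lstsq(A,z[m],rcond=None)[0];print(n,"left plane slope along spine, across, z0",k.round(4))
    return z
st(P,"top");st(P2,"scene")
P0=np.load("top0.npy")
# dark covers outline on the desk, before and after
im0=cv2.imread("pics/top0.png")[:,:,::-1]
for nm,I,Q in(("before",im0,P0),("after",im,P)):
    d=Q[:,:,:2]-O;a=d@xb;b=d@yb
    m=((I.max(2)<65)&(abs(a)<.1)&(abs(b)<.16)).astype(np.uint8)
    m=cv2.morphologyEx(m,cv2.MORPH_OPEN,np.ones((2,2)))>0
    print(nm,cv2.minAreaRect(np.c_[a[m],b[m]].astype(np.float32)*1000))
E
```

```text
time_s: 11.68
tcp_pos: [0.5783, -0.2205, 0.2239]
tool_rot: [[0.267, 0.964, 0.001], [0.964, -0.267, 0.002], [0.002, 0.0, -1.0]]
wrist_force: [0.3, 0.3, 0.1]
width: 0.006
t 11.6833 along x_b,y_b,z mm [  -4.3 -179.5  223.9] w 0.006 tool x in b -0.003 1.0 zax [ 0.001  0.002 -1.   ] F b [0.19 0.37 0.07]
leaf angle ~ 3.051 n 3 of 5
sheaf rect (b frame) ((1.2654380798339844, 64.36619567871094), (118.3790283203125, 128.48916625976562), 0.35513538122177124) 868
top R 0.02 0.0298
top L 0.02 0.0345
top R 0.045 0.0301
top L 0.045 0.0346
top R 0.07 0.03
top L 0.07 0.035
top R 0.095 0.0301
top L 0.095 0.0347
top left plane slope along spine, across, z0 [-0.0019  0.0002  0.0347]
scene R 0.02 0.03
scene L 0.02 0.0349
scene R 0.045 0.031
scene L 0.045 0.0352
scene R 0.07 0.0307
scene L 0.07 0.035
scene R 0.095 0.0309
scene L 0.095 0.0348
scene left plane slope along spine, across, z0 [ 0.0005 -0.0069  0.0355]
before ((-39.04669189453125, -3.13232421875), (272.6481628417969, 213.80946350097656), 89.63829040527344)
after ((-39.48957824707031, -14.82781982421875), (295.2355041503906, 213.08575439453125), 89.65780639648438)
```

View pics/t9.png

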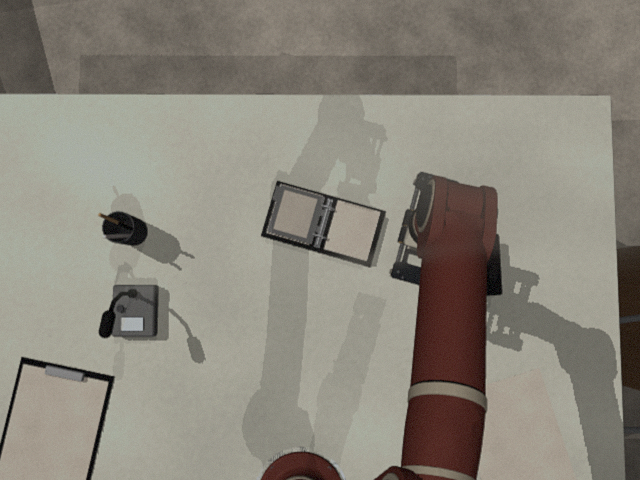

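View pics/s9.png

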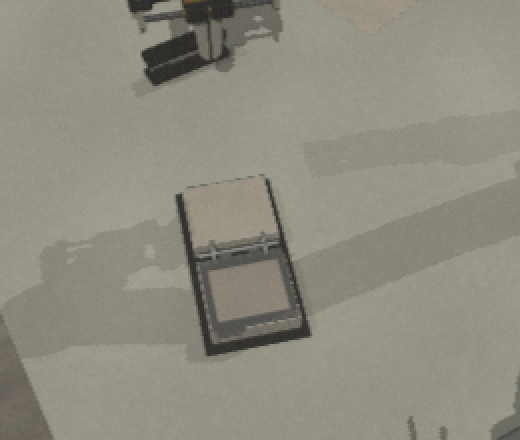

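The leaf lies flat on the left cards, around (295,214) in the top view. The binder's corners are at the same pixels as before, (278,181), (262,235) and (385,210). The cup and microphone haven't moved, and the arm is clear at z = 0.22 m.

```bash
python3 -c "
from plant import env
print(env.job_done()); print(env.sense()['time_s'])"
```

```text
the job is handed in; nothing more can be done
None
the job is handed in; nothing more can be done
```

The leaf now lies flat on the left-hand cards, and I handed the job in at about 12 s of the 45 s. I shut the fingers, pushed the leaf's free edge up and over the spine, then eased its face down in small steps. I stopped when it met the stop at about 5 N, lifted straight off and backed away.

**Last checks before handing in:**
- **Leaf:** its top is level at 34.5–35 mm, with the bare right-hand cards at 30 mm. The slope across it is about 0 from the top camera and about -0.007 from the scene camera.
- **Binder:** its corners are at the same pixels as at the start, within about a pixel.
- **Other things on the desk:** the cup and microphone look unmoved in the top view, and so does the stapler in the scene view. In the last top view the arm hid the stapler. I compared these by eye and did not measure them.
- **Robot:** the fingertips are at z = 0.22 m, touching nothing, and the wrist force is at noise level.

**Checks that failed or disagreed:**
- My outline check of the covers before and after gave no usable result. The colour mask picked up other dark areas, so the binder check rests on the pixel corners and the sheaf position.
- The angle routine had too few points to work with once the leaf was flat: it read 3.05 from 3 points. I judged flatness from the heights instead.
- One move call was refused because rows were missing keys. Nothing moved, and I resent it in full.

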